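Reset the preload dial: to the stop, then three clicks back

ROBOT

A 6-joint arm with a two-finger parallel gripper is mounted at the origin on the work surface. World frame = base frame: x ahead of the robot, y to its left, z up, the work surface at z = 0. Lengths are in mm, angles in rad, forces in N, time in s.
With the tool pointing down it reaches from about 300 to 850 mm from the base axis. Payload 4.2 kg.
Tool frame: the origin (TCP) lies midway between the tips of the shut fingers; the grasp point (between the pads) lies 19 mm behind it; z points along the fingers, x is the direction in which the jaws open and shut, and the axes are right-handed (so a half turn about z gives the same grasp; the last joint's range is limited). The gripper opens to 91 mm and grips with 3 to 60 N. Pads are 32 mm wide; open, the fingers measure 118 mm over their backs; the gripper's body (76 mm by 178 mm) begins 60 mm behind the grasp point.
Start: joints at [1.288, 0.32, 1.565, -0, 1.257, -0.02], TCP at [149.378, 555.274, 213.976] pointing down, gripper open.
Joint ranges: [-3.11, 3.11], [-0.84, 2.01], [0.21, 2.61], [-1.34, 4.49], [0.05, 2.63], [-2.56, 2.56]. Speed limits (rad/s): [2.57, 2.57, 3.14, 3.14, 3.14, 3.14].

INTERFACE

Orientations are given as a unit quaternion [x, y, z, w].
In Python, from rig import manip, optics, workorder gives the robot as it stands. Calls block until the motion is done:
- manip.reach(position, orientation): joint-space move of the TCP to a pose.
- manip.servo_line(position, rot=None, speed=150, threshold=None): straight line of the TCP; rot=None keeps the orientation; speed is the mean speed in mm/s. With threshold (N) it stops when the force on the tool has changed by that much, and returns True; else False.
- manip.set_joints(angles): joint-space move.
- manip.set_gripper(opening, grip_force=None): opening from 0.0 (shut) to 1.0 (fully open); grip_force is the grip in N (None keeps the last); returns when the fingers have stopped.
- manip.dwell(seconds).
- manip.solve_ik(position, orientation): joint angles nearest the present ones, or None.
- optics.snapshot(name): name is "scene" or "side" or "wrist"; returns a dict with "frame" (420x560x3 uint8, blue, green, red), "fx", "fy", "cx", "cy" (pixels), "pose" (4x4, takes a point from camera to world coordinates). Camera axes: x right, y down, z forward; pixel columns grow to the right and rows downward; lengths in mm; the calibration is good to about 2 mm. A picture is of the moment at which its call begins. There is no depth.
A pose or a line that the arm cannot do raises manip.MotionError and nothing moves.
- workorder.finish_job(): hands the job in, once; it reports no verdict.
Readings, each from a call of its own:
- manip.read_clock(): time.
- manip.read_joint_positions(): joint angles.
- manip.read_qd(): joint speeds.
- manip.read_joint_efforts(): joint torques, N m.
- manip.read_tcp_pos(): TCP position.
- manip.read_ee_rot(): TCP orientation.
- manip.read_wrist_force(): force on the tool from outside, world axes, zero at the start.
- manip.read_moment(): the same for the moment, N m.
- manip.read_finger_gap(): opening from 0.0 (shut) to 1.0 (fully open).
Only numpy, scipy, OpenCV 4.12 (cv2) and the standard library are available. Lean on these libraries where they do the work, as an engineer would, in place of code of your own. Each camera call takes 0.05 s, during which the arm holds its last target.

TASK

Reset the preload on the grey test fixture: turn its black dial gently clockwise (seen from above) until it is firmly against its end stop, without straining the stop, then turn it back exactly three clicks and let go. Do not shove the fixture along its rail, and leave everything else on the bench where it is.

Things in the scene. Friction and masses are not known exactly. Their poses are not given: they have to be found in the camera images.
- rail: fixed aluminium slide rail: base plate 150 x 440 x 8 mm lying on the bench, rail bar 44 mm wide along its middle. Origin: centre of the underside, on the bench; y axis along the rail, x across it, z up
- fixture: grey plastic test fixture 90 x 90 mm (faces along the rail's x and y) on an aluminium carriage, its flat top 90 mm above the bench, with a round aluminium collar (64 mm diameter, 4 mm high) on top. Origin on the bench under the fixture's centre and straight under the dial's axis; same axes as the rail. It slides along the rail (y) if shoved with more than about 9 N
- dial_top (a point): centre of the top face of the black round fluted dial, on its vertical axis, 130 mm above the bench; this point's frame does not turn with the dial. The dial is 42 mm in diameter; its gripping wall runs from 96 to 130 mm above the bench, the collar's top is at 94 mm. A white pointer line on top turns with it. It may be gripped at any angle
- dial_axis (a point): centre of the dial's lower edge, on its axis, 96 mm above the bench. The dial clicks every 24 degrees: leaving a click takes about 0.1 N m (0.15 at most); let go, it falls into the nearest click and stays. At the start the end stop lies an unknown 2 to 6 clicks away, clockwise from above. Anticlockwise the dial is free for ten clicks from the stop
- pin (a joint): steel preload pin, 10 mm diameter, on the fixture's +x face, 62 mm above the bench, driven by the dial: 0 at the last click before the stop, 0.00025 m out per click anticlockwise (reads too coarsely to count clicks). The stop begins 1 to 2 degrees past that last click, yields about 4 N m per rad, and is strained at 0.6 N m; let go, the dial falls back to that last click
- relay: orange relay, 28 x 36 x 52 mm, standing; origin at the centre of its underside (bystander)
- shroud: black plastic fan shroud, square frame 92 x 92 x 25 mm, lying; origin at the centre of its underside (bystander)
- screwdriver: screwdriver lying on the bench (bystander)
- wrench: steel wrench lying on the bench (bystander)
- jar: jar 60 mm in diameter, 75 mm high; origin at the centre of its underside (bystander)
- spool: blue plastic spool 64 mm in diameter, 50 mm high, standing; origin at the centre of its underside (bystander)
- tray: yellow parts tray 110 x 150 x 35 mm; origin at the centre of its underside (bystander)

How it is judged:
By the outcome, as a careful person would: the job done as asked, in the order asked, and still so for the second after the job is handed in, with the robot touching nothing.
It also fails if it takes over 72 s, if anything falls off the work surface, if the arm or the gripper's body presses on something with over 40 N, if the wrist force passes 120 N, or if a joint passes its speed limit or range.

## Working session

There is one attempt and no reset: what is moved stays moved. The work goes in short steps, each a Python script; the robot and the scene stay as the last script left them, time stands still between calls to the robot, and variables do not carry over. Pictures are saved under pics/ and viewed, and the job is handed in when it is done.

```bash
mkdir -p pics; ls; python3 - <<'E'
from rig import manip, optics
import cv2,numpy as np
for n in ["scene","side","wrist"]:
    s=optics.snapshot(n); cv2.imwrite(f"pics/{n}0.png",s["frame"]); print(n,s["fx"],s["cx"],s["cy"],np.round(s["pose"],3).tolist())
print(manip.read_clock(),manip.read_ee_rot(),manip.read_moment(),manip.read_wrist_force())
E
```

```text
pics
scene 513.7015995554704 281.81628896047886 203.37111563267788 [[-0.268, 0.756, -0.597, 1343.49], [0.963, 0.209, -0.168, 219.626], [-0.002, -0.62, -0.785, 1078.061], [0.0, 0.0, 0.0, 1.0]]
side 450.0319981354338 281.86658253023427 204.35531842304346 [[0.984, -0.121, 0.133, 419.2], [-0.18, -0.666, 0.724, -1013.374], [0.001, -0.736, -0.677, 1078.767], [0.0, 0.0, 0.0, 1.0]]
wrist 346.55096978190903 272.9739910919826 209.5111791123029 [[0.26, 0.924, 0.279, 68.522], [0.965, -0.249, -0.077, 576.959], [-0.001, 0.289, -0.957, 383.296], [0.0, 0.0, 0.0, 1.0]]
0.15 [ 7.93657226e-01  6.08364808e-01 -5.45568192e-04  4.12032423e-04] [-0.04474929 -0.03123042 -0.04353879] [ 0.95534253  0.54224732 -0.30076661]
```

View pics/scene0.png

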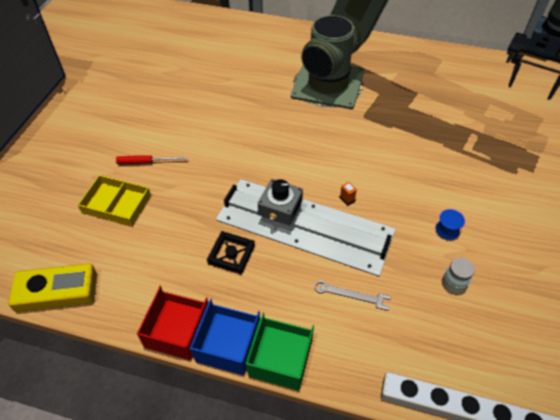

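View pics/side0.png

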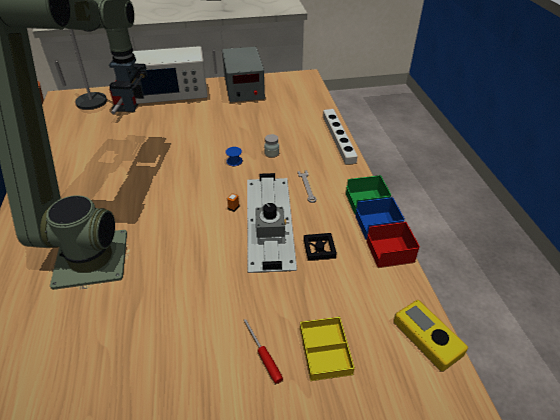

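View pics/wrist0.png

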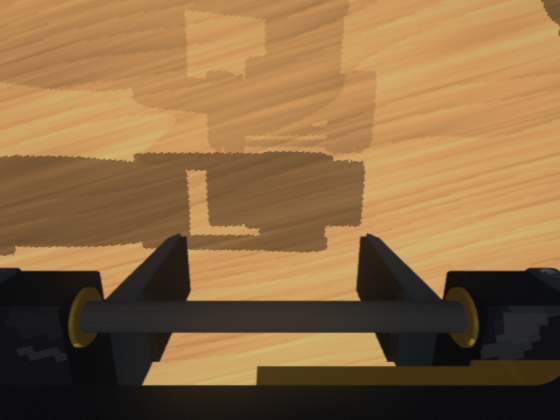

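The scene view shows the dial top at about (280,186) and the side view shows it at about (269,211). The relay stands about 100 mm to the side. I'll triangulate roughly and enlarge both views.

```bash
cat > h.py <<'E'
import numpy as np,cv2
from rig import manip,optics,workorder
def ray(s,u,v):
    d=np.array([(u-s["cx"])/s["fx"],(v-s["cy"])/s["fy"],1.]);P=np.array(s["pose"]);d=P[:3,:3]@d
    return P[:3,3],d/np.linalg.norm(d)
def onz(s,u,v,z):
    o,d=ray(s,u,v);return o+d*(z-o[2])/d[2]
def proj(s,p):
    P=np.array(s["pose"]);c=P[:3,:3].T@(np.asarray(p)-P[:3,3]);return np.array([s["fx"]*c[0]/c[2]+s["cx"],s["fy"]*c[1]/c[2]+s["cy"]])
E
python3 - <<'E'
from h import *
a=optics.snapshot("scene");b=optics.snapshot("side")
print(onz(a,280,186,130),onz(b,269,211,130))
for n,s,(x,y) in [("s",a,(280,200)),("d",b,(270,222))]:
    c=s["frame"][y-40:y+40,x-50:x+50]; cv2.imwrite(f"pics/z{n}.png",cv2.resize(c,None,fx=7,fy=7,interpolation=cv2.INTER_CUBIC))
# rail corners
for q in [(239,181),(394,238),(218,213),(383,271)]: print(onz(a,*q,8))
for q in [(248,180),(289,180),(247,270),(297,269)]: print('d',onz(b,*q,8))
E
```

```text
[571.82437015  -1.44038158 130.        ] [561.42975923 -21.41107099 130.        ]
[ 485.25722501 -143.42415189    8.        ]
[561.1053722  293.29494786   8.        ]
[ 604.87669654 -161.25558605    8.        ]
[664.10266908 281.04326827   8.        ]
d [529.34090477 286.32309709   8.        ]
d [679.97558004 258.99635997   8.        ]
d [ 472.67744567 -138.85078902    8.        ]
d [ 622.68981389 -162.1915469     8.        ]
```

View pics/zs.png

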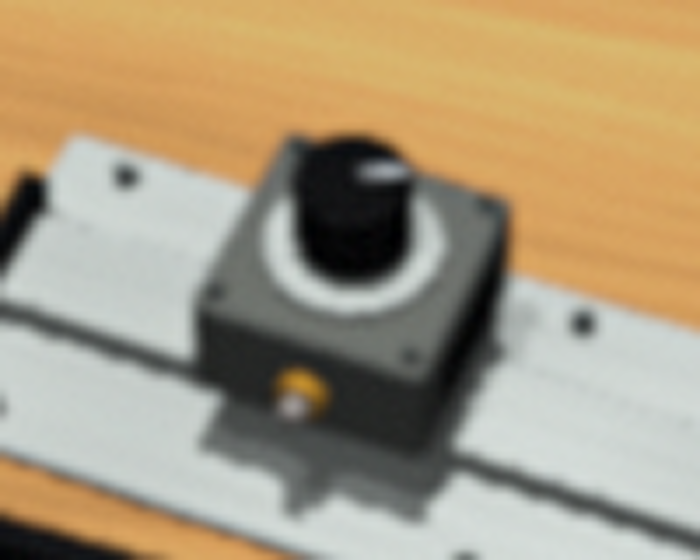

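View pics/zd.png

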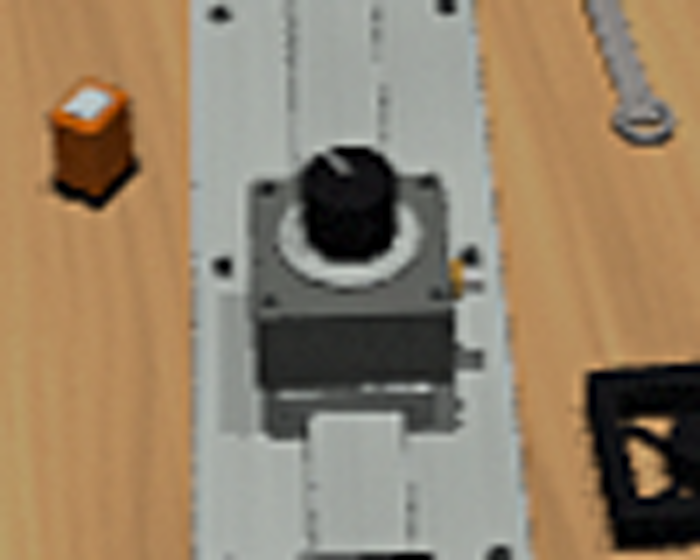

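```bash
cat >> h.py <<'E'
def q(deg):
    h=np.radians(deg)/2;return [float(np.cos(h)),float(np.sin(h)),0.,0.]
E
python3 - <<'E'
from h import *
a=optics.snapshot("scene");b=optics.snapshot("side")
p1=onz(a,280.7,184.3,130);p2=onz(b,269.7,206.6,130);print(p1,p2)
p=(p1+p2)/2;p[2]=260
manip.reach(p.tolist(),q(82))
s=optics.snapshot("wrist");cv2.imwrite("pics/w1.png",s["frame"])
print(proj(s,[p[0],p[1],130]),manip.read_tcp_pos(),manip.read_joint_positions(),manip.read_clock())
np.save("w1.npy",s,allow_pickle=True)
E
```

```text
[566.17789478  -1.2633802  130.        ] [566.71448238  -2.23415209 130.        ]
[271.72320589 202.20268752] [566.39741359  -0.91361673 259.93687101] [-2.20618353e-02  2.81188649e-01  1.50379505e+00  2.48040632e-04
  1.35678307e+00 -1.45447863e+00] 2.875
```

View pics/w1.png

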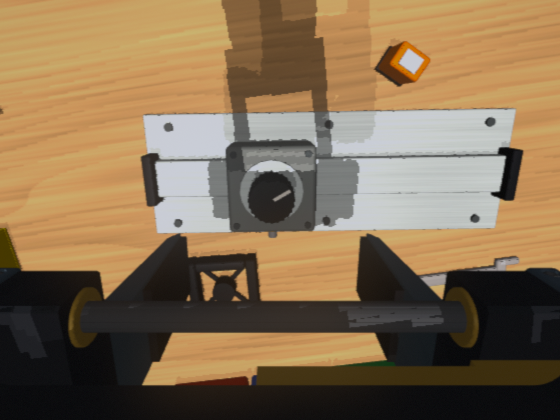

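The wrist view shows the dial at about (271,197), the white pointer toward (291,191), the collar around it and the pin stub at (272,234). Next I'll measure the dial centre, pointer and rail direction.

```bash
cat >> h.py <<'E'
def rectify(s,c,z,half=45,px=8):
    # metric top view patch of plane z around c; rows go -y.. : u=x right, v=-y
    n=int(2*half*px);u=np.array([[0,0],[n,0],[n,n],[0,n]],np.float32)
    w=[[c[0]-half,c[1]+half],[c[0]+half,c[1]+half],[c[0]+half,c[1]-half],[c[0]-half,c[1]-half]]
    src=np.array([proj(s,[a,b,z]) for a,b in w],np.float32)
    return cv2.warpPerspective(s["frame"],cv2.getPerspectiveTransform(src,u),(n,n),flags=cv2.INTER_CUBIC)
E
python3 - <<'E'
from h import *
s=np.load("w1.npy",allow_pickle=True).item()
c=[566.4,-1.7]
A=rectify(s,c,130,45,6);B=rectify(s,c,94,45,6)
cv2.imwrite("pics/r1.png",np.hstack([A,B])[:, :])
im=np.hstack([A,B]);cv2.imwrite("pics/r1.png",cv2.resize(im,(800,400)))
# rail edges
for f in [[(145,115),(515,109)],[(157,233),(498,227)]]:
    a,b=[onz(s,*t,8) for t in f];print(a,b,np.degrees(np.arctan2(*(b-a)[:2])))
E
```

```text
[ 474.11545123 -139.47493612    8.        ] [527.60133739 290.84074868   8.        ] 7.085214347962347
[ 620.54542104 -160.21893721    8.        ] [673.70976678 278.05717136   8.        ] 6.916376539425217
```

View pics/r1.png

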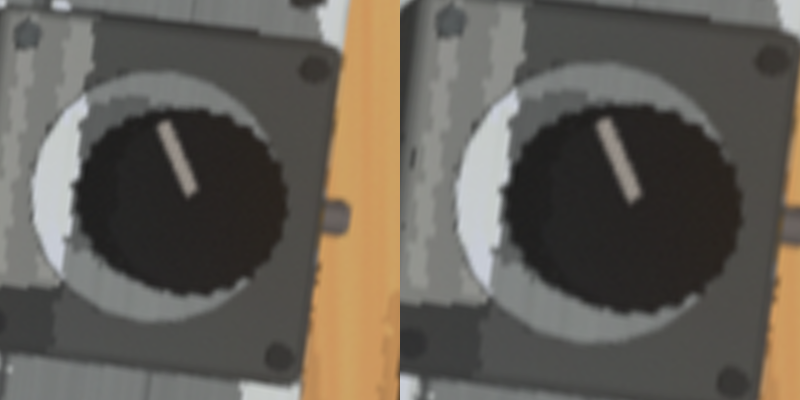

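```bash
python3 - <<'E'
from h import *
r=lambda: (np.round(manip.read_wrist_force(),2),np.round(manip.read_moment(),3),np.round(manip.read_tcp_pos(),2),round(manip.read_finger_gap(),3),round(manip.read_clock(),2))
manip.reach([565.5,-2,170],q(-7)); 
print(manip.servo_line([565.5,-2,103],speed=60,threshold=6)); print(r())
manip.set_gripper(0.0,3); print(r())
manip.dwell(.2);print(r())
s=optics.snapshot("wrist");cv2.imwrite("pics/w2.png",s["frame"])
E
```

```text
False
(array([ 0.09, -0.33, -0.34]), array([-0.066,  0.082,  0.04 ]), array([565.86,  -2.  , 103.45]), 1.0, 5.53)
(array([ 5.09, -0.62, -3.72]), array([-0.226, -0.822,  0.008]), array([566.98,  -2.19, 103.12]), 0.458, 6.35)
(array([ 5.61, -1.44, -3.93]), array([-0.229, -0.832, -0.02 ]), array([566.97,  -2.2 , 103.12]), 0.458, 6.55)
```

View pics/w2.png

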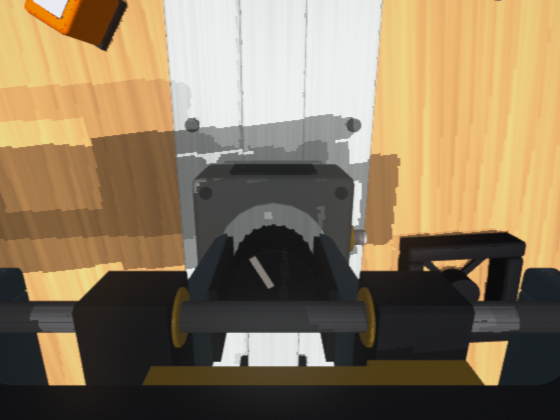

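```bash
cat >> h.py <<'E'
r=lambda: (np.round(manip.read_wrist_force(),2),np.round(manip.read_moment(),3),np.round(manip.read_tcp_pos(),2),round(manip.read_finger_gap(),3),round(manip.read_clock(),2))
E
python3 - <<'E'
from h import *
for x in (566.3,567.1):
    manip.servo_line([x,-2-(x-565.5)*.12,103],rot=q(-7),speed=20);manip.dwell(.15); print(x,r())
E
```

```text
566.3 (array([ 4.32, -1.42, -2.53]), array([-0.261, -0.763, -0.051]), array([566.96,  -2.21, 103.15]), 0.455, 7.0)
567.1 (array([ 2.78, -1.42, -0.11]), array([-0.265, -0.466,  0.004]), array([567.02,  -2.2 , 103.13]), 0.46, 7.4)
```

```bash
python3 - <<'E'
from h import *
manip.set_gripper(0.75);manip.dwell(.2);print(r())
manip.servo_line([567.4,-2.2,103],rot=q(-7),speed=20);print(r())
manip.servo_line([567.4,-2.2,103],rot=q(83),speed=20);manip.dwell(.2);print(r())
manip.set_gripper(0.0,3);manip.dwell(.2);print(r())
E
```

```text
(array([-0.21, -0.1 , -0.2 ]), array([-0.094,  0.045, -0.061]), array([567.06,  -2.18, 102.97]), 0.746, 8.19)
(array([-0.33,  0.51, -0.3 ]), array([-0.12 ,  0.093,  0.059]), array([567.43,  -2.2 , 102.99]), 0.751, 8.44)
(array([0.34, 0.31, 0.25]), array([ 0.037, -0.054,  0.025]), array([567.38,  -2.18, 103.  ]), 0.749, 10.36)
(array([-0.52, -4.7 ,  0.09]), array([-0.799,  0.013,  0.046]), array([567.31,  -2.83, 103.01]), 0.458, 11.09)
```

```bash
python3 - <<'E'
from h import *
for y in (-2.7,-3.2,-3.7):
    manip.servo_line([567.4,y,103],rot=q(83),speed=20);manip.dwell(.2); print(y,r())
    if manip.read_wrist_force()[1]>-.8: break
E
```

```text
-2.7 (array([-0.53, -3.39,  0.86]), array([-0.822,  0.135,  0.003]), array([567.32,  -2.83, 103.  ]), 0.458, 11.54)
-3.2 (array([-0.95, -1.35, -0.16]), array([-0.297,  0.193,  0.005]), array([567.34,  -2.92, 103.01]), 0.459, 11.99)
-3.7 (array([-1.51,  2.31,  0.97]), array([0.442, 0.271, 0.029]), array([567.33,  -3.03, 102.98]), 0.461, 12.44)
```

```bash
cat > turn.py <<'E'
from h import *
import json
def avg(n=4):
    F=[];M=[]
    for _ in range(n):
        F.append(manip.read_wrist_force());M.append(manip.read_moment());manip.dwell(.02)
    return np.mean(F,0),np.mean(M,0)
def step(c,yaw,speed=20):
    manip.servo_line([c[0],c[1],103],rot=q(yaw),speed=speed)
def fix(c,F):
    for i in (0,1):
        if abs(F[i])>1.: c[i]+=float(np.clip(.1*F[i],-.3,.3))
E
python3 - <<'E'
from turn import *
c=[567.2,-3.25];yaw=83
step(c,yaw);print(r())
for g in (12,25,40):
    manip.set_gripper(0.0,g);F,M=avg();print(g,np.round(F,2),np.round(M,3),r()[2:])
    fix(c,F);step(c,yaw)
F,M=avg();print(F,M,c)
json.dump([c,yaw,M[2]],open("st.json","w"))
E
```

```text
(array([-0.82,  1.69, -0.36]), array([0.443, 0.086, 0.052]), array([567.32,  -3.01, 103.  ]), 0.464, 12.69)
12 [-0.4   3.34  0.26] [0.566 0.092 0.031] (array([567.32,  -3.02, 103.  ]), 0.459, 12.97)
25 [ 0.08  1.95 -0.11] [ 0.452 -0.008  0.008] (array([567.31,  -2.98, 103.  ]), 0.453, 13.51)
40 [ 0.79  0.59 -0.55] [ 0.15  -0.074 -0.002] (array([567.32,  -2.96, 103.03]), 0.456, 14.04)
[ 1.04698056 -0.22648288 -0.54423548] [ 0.03398457 -0.1408721   0.03492664] [567.2, -2.755151530234796]
```

```bash
python3 - <<'E'
from turn import *
c,yaw,m0=json.load(open("st.json"));y0=yaw
log=[]
while yaw>-64:
    d=3 if y0-yaw<42 else 2
    if log and log[-1][1]>.2: d=1
    yaw-=d; step(c,yaw); 
    F,M=avg(3); m=M[2]-m0; log.append((yaw,m)); print(yaw,round(m,3),np.round(F,1),[round(t,2) for t in c],round(manip.read_clock(),1))
    if max(abs(F[:2]))>6.5: print("lateral!");break
    fix(c,F)
    json.dump([c,yaw,m0],open("st.json","w"))
    if m>.26: break
    if manip.read_clock()>40: break
E
```

```text
80 0.039 [ 0.9 -0.7 -0.5] [567.2, -2.76] 14.7
77 0.029 [ 1.4 -1.2 -1.4] [567.2, -2.76] 15.0
74 -0.015 [ 0.4 -1.6 -0.7] [567.34, -2.88] 15.3
71 -0.043 [ 0.5 -0.8 -0.4] [567.34, -3.04] 15.6
68 -0.119 [ 0.9 -0.8 -0.6] [567.34, -3.04] 15.9
65 -0.114 [ 0.2 -0.5 -0. ] [567.34, -3.04] 16.2
62 -0.183 [ 0.3 -1.  -0.1] [567.34, -3.04] 16.5
59 -0.067 [ 0.  -0.4 -0.1] [567.34, -3.15] 16.8
56 0.051 [-0.2 -0.3  0.2] [567.34, -3.15] 17.1
53 0.024 [-1.1  0.1  0.4] [567.34, -3.15] 17.4
50 -0.022 [-0.3  0.6  0.2] [567.23, -3.15] 17.7
47 -0.068 [-0.7  0.1  0.3] [567.23, -3.15] 18.0
44 -0.091 [0.3 0.2 0.4] [567.23, -3.15] 18.3
41 -0.165 [ 0.  -0.   0.5] [567.23, -3.15] 18.6
39 -0.134 [-0.3  0.   0.6] [567.23, -3.15] 18.9
37 -0.199 [-0.2 -0.4  0.6] [567.23, -3.15] 19.2
35 -0.072 [-0.5 -0.3  0.8] [567.23, -3.15] 19.5
33 0.08 [-0.5 -0.3  0.9] [567.23, -3.15] 19.8
31 0.004 [-0.5 -0.4  0.3] [567.23, -3.15] 20.1
29 0.008 [-1.4 -1.2  1.4] [567.23, -3.15] 20.4
27 -0.002 [-1.1 -0.3  0.7] [567.09, -3.27] 20.7
25 -0.009 [-0.6  0.   0.9] [566.98, -3.27] 21.0
23 -0.064 [ 0.3  0.8 -0.1] [566.98, -3.27] 21.3
21 -0.125
[... 848 characters left out ...]
 0.6  0.5] [566.88, -3.27] 27.0
-17 0.05 [0.1 0.5 0.3] [566.88, -3.27] 27.3
-19 0.009 [0.5 1.  0.6] [566.88, -3.27] 27.6
-21 0.008 [-0.1  0.6  0.9] [566.88, -3.16] 27.9
-23 -0.051 [0.2 0.  0.7] [566.88, -3.16] 28.2
-25 -0.085 [ 0.2 -0.3  0.5] [566.88, -3.16] 28.5
-27 -0.106 [-0.4 -0.6  0.8] [566.88, -3.16] 28.8
-29 -0.119 [-0.1 -0.6  0.8] [566.88, -3.16] 29.1
-31 -0.114 [-0.4 -0.3  1.2] [566.88, -3.16] 29.4
-33 -0.172 [-0.5 -0.7  0.7] [566.88, -3.16] 29.7
-35 -0.164 [ 0.2 -0.6  0.4] [566.88, -3.16] 30.0
-37 -0.047 [-0.1 -0.7  0.4] [566.88, -3.16] 30.3
-39 0.083 [-0.5 -0.5  1.1] [566.88, -3.16] 30.6
-41 0.181 [-1.   0.1  0.8] [566.88, -3.16] 30.9
-43 0.31 [-0.2  0.2  1. ] [566.77, -3.16] 31.2
```

The resistance crosses zero steeply at 59, 35, 11, -13 and -37°, so the clicks are where I expected. It then climbs steadily past -38°, which is the stop, 5 clicks from the start. I'll go one more degree to seat it, then turn back to click 3.

```bash
python3 - <<'E'
from turn import *
c,yaw,m0=json.load(open("st.json"))
F,M=avg(6);print(yaw,M[2]-m0,F)
yaw-=1;step(c,yaw);manip.dwell(.15);F,M=avg(8);print(yaw,M[2]-m0,F,r()[2:])
print(manip.read_ee_rot())
while yaw<35:
    yaw=min(yaw+3,35);step(c,yaw)
    F,M=avg(3);print(yaw,round(M[2]-m0,3),np.round(F,1),round(manip.read_clock(),1))
    if max(abs(F[:2]))>6.5: print("lateral!");break
    fix(c,F);json.dump([c,yaw,m0],open("st.json","w"))
    if manip.read_clock()>50: break
E
```

```text
-43 0.3523354858448727 [-0.81718235 -0.20010756  0.88433246]
-44 0.42188646958859194 [-0.69450158  0.9014736   0.19311272] (array([566.79,  -3.08, 102.98]), 0.454, 31.79)
[ 9.27207825e-01 -3.74547254e-01 -2.20341325e-05 -6.62450648e-05]
-41 0.235 [-0.4  0.7  0.3] 32.1
-38 0.057 [0.  0.3 0.1] 32.4
-35 -0.132 [-0.2  0.3  0.3] 32.7
-32 -0.135 [0.3 0.3 0.6] 33.0
-29 -0.069 [ 0.8 -0.3  0.4] 33.3
-26 -0.042 [ 0.4 -0.1  0.2] 33.6
-23 0.007 [ 0.4  0.  -0.2] 33.9
-20 0.052 [ 0.3 -0.5  0. ] 34.2
-17 0.07 [ 1.5 -1.2 -0.2] 34.5
-14 0.044 [ 0.3 -0.3 -0.3] 34.8
-11 -0.144 [ 0.5 -0.3 -1.1] 35.1
-8 -0.113 [ 1.1  0.2 -0.5] 35.4
-5 -0.096 [ 0.7 -0.2  0. ] 35.7
-2 0.004 [ 0.7  0.  -0.1] 36.0
1 0.013 [ 0.4 -0.   0.1] 36.3
4 0.048 [0.2 0.5 0.2] 36.6
7 0.082 [0.9 0.8 0.7] 36.9
10 0.009 [-0.1  0.8 -0.2] 37.2
13 -0.142 [ 0.6  0.7 -0.2] 37.5
16 -0.097 [ 0.7  0.3 -0.6] 37.8
19 -0.064 [ 1.2  0.5 -0.4] 38.1
22 -0.014 [ 0.2  0.5 -0.5] 38.4
25 -0.018 [ 1.1  1.  -0.4] 38.7
28 0.007 [0.1 1.  0.4] 39.0
31 0.097 [-0.1  1.  -0.2] 39.3
34 0.065 [-0.6  0.4  0.1] 39.6
35 -0.012 [-0.4 -0.  -0.1] 39.9
```

The clicks passed at about -37 (the last click before the stop), -13, 11 and 35, so the dial now sits on click 3. I'll release, retreat and check the pointer.

```bash
python3 - <<'E'
from turn import *
c,yaw,m0=json.load(open("st.json"))
manip.set_gripper(1.0);print(r())
manip.servo_line([c[0],c[1],200],rot=q(35),speed=100)
manip.reach([566.4,-0.9,260],q(82));manip.dwell(.2)
s=optics.snapshot("wrist");cv2.imwrite("pics/w3.png",s["frame"]);np.save("w3.npy",s,allow_pickle=True);print(r())
a=optics.snapshot("scene");cv2.imwrite("pics/scene3.png",a["frame"])
s1=np.load("w1.npy",allow_pickle=True).item()
ims=[]
for t in (s1,s):
    A=rectify(t,[566.4,-1.7],130,45,6);ims.append(A)
    g=A.min(2);n=g.shape[0];yy,xx=np.mgrid[:n,:n]
    cx,cy=(565.2-566.4+45)*6,(45)*6+1
    m=((g>95)&(np.hypot(xx-cx,yy-cy)<17*6)).astype(np.uint8)
    k,l,st,ce=cv2.connectedComponentsWithStats(m);i=1+np.argmax(st[1:,4])
    P=np.argwhere(l==i)[:,::-1].astype(np.float32);vx,vy,_,_=cv2.fitLine(P,cv2.DIST_L2,0,.01,.01).ravel()
    d=ce[i]-[cx,cy]; 
    if vx*d[0]+vy*d[1]<0: vx,vy=-vx,-vy
    print("pointer deg (ccw from +x)",np.degrees(np.arctan2(-vy,vx)),st[i],ce[i])
cv2.imwrite("pics/r3.png",cv2.resize(np.hstack(ims),(800,400)))
E
```

```text
(array([ 0.21, -0.78,  0.51]), array([-0.096, -0.038,  0.025]), array([567.29,  -3.11, 103.02]), 1.002, 40.77)
(array([-0.25,  0.18,  0.82]), array([-0.056, -0.007, -0.01 ]), array([566.19,  -0.92, 259.44]), 0.998, 42.94)
pointer deg (ccw from +x) 112.833565 [ 217  175   47   88 1557] [241.05523443 217.45022479]
pointer deg (ccw from +x) 65.053154 [ 266  177   51   86 1511] [290.17670417 219.70549305]
```

View pics/r3.png

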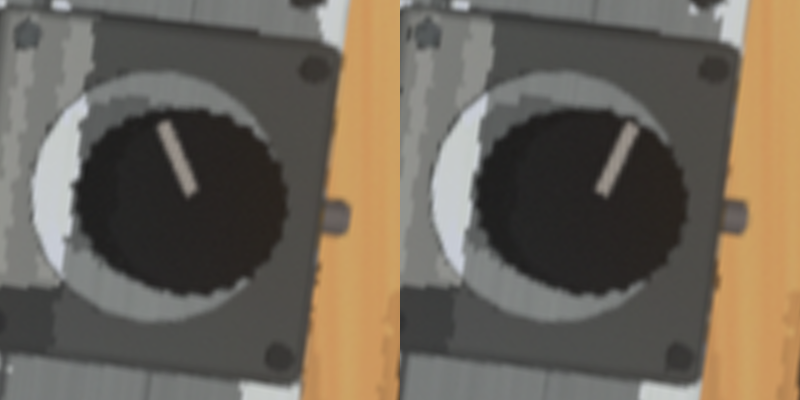

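View pics/w3.png

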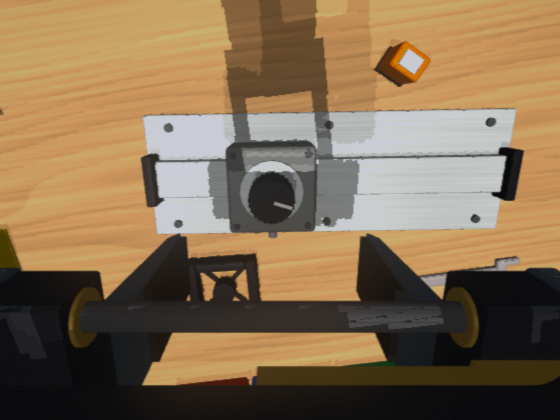

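The pointer moved a net -47.8°, which is two clicks clockwise: 5 clicks to the stop and 3 back. The dial, now with its pointer toward (291,207), and the fixture outline are in the same place as in the first picture. Handing in.

```bash
python3 - <<'E'
from h import *
workorder.finish_job();print(manip.read_clock())
E
```

```text
the job is handed in; nothing more can be done
the job is handed in; nothing more can be done
```

The dial is set three clicks back from its end stop and released, and I handed the job in at about 43 s.

- **Turning:** I centred the gripper on the dial with light 3 N grips, then gripped at 40 N and turned clockwise in 1–3° steps. The stop came right after the fifth click. I seated the dial at about 0.42 N m (0.6 would strain the stop), though that reading may be about 0.05 low because its zero drifted a little.
- **Backing off:** I turned back to the third click, with all three clicks showing in the wrist moment, then let go and retreated.
- **Pointer check:** it moved a net -47.8°, which matches 5 clicks clockwise and 3 back (-48°).
- **Fixture:** the wrist pictures before and after show it in the same place on the rail. The sideways force along the rail stayed under 5 N in every reading, below the 9 N that moves it.
- **Other items:** the relay, shroud and wrench look unmoved in the wrist picture. I saved a final scene picture but did not inspect it for the jar, spool, tray and screwdriver; the arm worked only at the dial, and the bench nearby stayed clear.
- **Disagreement:** the first camera estimate of the dial centre was about 2 mm off the position found by touch, within the stated calibration error. I used the touch position.

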